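# Gauge the root gap of a fit-up

### The arm

A 6-joint arm with a two-finger parallel gripper is mounted at the origin on the work surface; the furniture and walls round the work are solid. World frame = base frame: x ahead of the robot, y to its left, z up, the work surface at z = 0. Lengths are in m, angles in degrees, forces in N, time in s.
With the tool pointing down it reaches from about 0.35 to 0.875 m from the base axis. Payload 4.2 kg.
Tool frame: the origin (TCP) lies midway between the tips of the shut fingers; the grasp point (between the pads) lies 19 mm behind it; z points along the fingers, y is the line along which they close (so a half turn about z gives the same grasp; the last joint's range is limited). The gripper opens to 87 mm and grips with 3 to 60 N. Pads are 19 mm wide; open, the fingers measure 117 mm over their backs; the gripper's body (75 mm by 190 mm) begins 51 mm behind the grasp point.
Start: joints at [89.187, 22.042, 0.453, 0, -68.411, -14.817], TCP at [0.168, 0.602, 0.189] pointing down, gripper open.
Joint ranges: [-179.83, 179.83], [-69.29, 118.12], [-61.27, 80.66], [-181.25, 117.63], [-171.15, -9.14], [-177.46, 177.46]. Speed limits (degrees/s): [159.86, 159.86, 180, 180, 180, 180].

### API

Orientations are given as a 3x3 rotation matrix whose columns are the frame's x, y, z axes.
In Python, from station import sense, capture, camera_params, finish_job gives the robot as it stands.
- The arm moves only by the tool drive_tool, never from a script. Its argument "rows" is a list of rows, each an object of numbers: "tx", "ty", "tz": the shift along the tool's x, y, z in cm; "ax", "ay", "az": the turn, a rotation vector about the tool's x, y, z in rad; "claw": the finger opening in cm, from 0 to 8.7. In form: [{"tx": .., "ty": .., "tz": .., "ax": .., "ay": .., "az": .., "claw": ..}, ...]. A call has 1 to 10 rows; each row shifts and turns the commanded pose from where the row before left it, along the tool's axes as they then stand; what a row does not reach is not made up. A row lasts 1/12 s, in which the tool goes at most 41.7 mm and 7.16 degrees, less where a joint would pass 70% of its speed; a pose out of reach is approached as far as the arm can. A call with a gripper value outside its range is refused whole. The fingers move at their own pace and stop on an object; the grip force is fixed at half the most. Time passes only in rows, so rows that do not move let the fingers close. It gives the time, the measured TCP pose, the force, the opening and the grip force at its end, in the units of the state.
- sense(): the state, without advancing time (a new reading comes with each control period).
- capture(name): name is "side" or "top" or "wrist"; returns (picture, depth): 480x640x3 uint8, red, green, blue; 480x640 float32, m along the optical axis (not along the pixel's ray), 0 where there is no reading.
- camera_params(name): a dict with "intrinsics" (3x3 intrinsics, pixels), "R" (3x3) and "t" (3): a world point X has camera coordinates R X + t; the wrist camera has in their place "tool_from_camera" (4x4, takes a point from camera to tool coordinates, whose origin is the TCP and whose axes are the flange's). Camera axes: x right, y down, z forward; pixel columns grow to the right and rows downward; lengths in m; the calibration is good to about 2 mm. A picture is of the moment at which its call begins: read the wrist's pose just before it. camera_params takes no time and is no camera call.
- finish_job(): hands the job in; it is judged then, once.
The state is a dict: "time_s": time; "joints": joint angles; "joint_velocities": joint speeds; "effort": joint torques, N m; "tcp_pos": TCP position; "ee_rot": TCP orientation; "wrist_force": force on the tool from outside, world axes, zero at the start; "moment": the same for the moment, N m; "gripper_width": opening from 0.0 (shut) to 1.0 (fully open); "gripper_force": force on a finger pad.
Only numpy, scipy, OpenCV 4.12 (cv2) and the standard library are available. Lean on these libraries where they do the work, as an engineer would, in place of code of your own. Each camera call takes 0.05 s, during which the arm holds its last target. There are 200 camera calls.

### The job

Lift the taper gauge out of its stand and slide its blade straight down between the two upright steel plates of the fit-up jig, near the middle of their length, until it drags snugly on both plates; do not wedge the plates apart by more than 2 mm. Finish while still holding the gauge upright at that depth, ready for reading, with the gripper closed on it, and leave the loose things on the table alone.

Things in the scene. Friction and masses are not known exactly. Their poses are not given: they have to be found in the camera images.
- gauge_handle (a point): Taper gauge, centre of its black plastic handle: 40 mm wide (x), 16 mm thick (y; grip across this), 50 mm high (z up). Below the handle is a dark steel flange 46 x 26 x 6 mm, underside 31 mm below this point, from which the bright steel blade hangs. The gauge (about 0.15 kg) starts upright in its stand.
- blade_tip (a point): Middle of the lower end of the gauge's blade, 116 mm below the handle centre when the blade is straight. Axes as those of the gauge: x along the 30 mm width, y through the thickness, z up along the blade.
- gauge: The taper gauge's handle and flange; origin in the middle of the flange's underside (31 mm below the handle centre), z up.
- blade: The gauge's steel blade; origin at its root (middle of the flange's underside), z up. 85 mm long, 30 mm wide (x); its thickness (y) tapers evenly on both sides, 1.5 mm at the tip, 1 mm more per 12 mm, 8.5 mm at the root. It is springy: it bends sideways (y) about its root, up to 0.12 rad at 0.3 N m/rad, so it centres itself in a gap.
- stand: Steel stand fixed to the table, foot 90 x 70 mm; origin in the middle of its underside. The blade hangs through a 38 (x) by 14 mm (y) slot in its top plate (76 x 60 mm, upper face 96 mm above the table) with the flange resting on it and the tip 11 mm above the table: lift straight up over 90 mm to clear. The gauge's x and y lie along the stand's.
- jig: Fit-up jig fixed to the table: grey base 150 (x) by 140 (y) by 10 mm; origin in the middle of its underside, z up. On it two steel plates stand face to face, 110 mm long (x), 8 mm thick (y), tops 90 mm above the table. The gap between them, 3.5 to 5.5 mm (varies), runs along x, open at the top; its top edges are bevelled 4 mm at 45 degrees.
- plate_a: The fixed plate of the jig (the one at the jig's -y side). Origin in the middle of the foot of its inner face, 10 mm above the table; inner face = the jig's y = 0 plane.
- plate_a_top (a point): Point on the plane of the fixed plate's inner face, at mid length, at the height of the plate's top (90 mm above the table). Axes as the jig's.
- plate_b_top (a point): Point on the plane of the sprung plate's inner face, at mid length, at the height of the plate's top. Axes as the jig's. The gap runs from plate_a_top to this point.
- plate_b (a joint): How far (m) the sprung plate, on the jig's +y side before a dark steel block, is pushed back from rest (0). The spring holds it on its stop with 2.5 N and adds 4 N per mm; limit 6 mm. With friction near 0.6 the gauge meets about 3 N of drag when just seated on both plates, 8 N when they are spread 1 mm, 13 N at 2 mm.
- bolt_1: Bystander: loose M8 bolt 56 mm long, lying on the table; origin on the table under its middle.
- spanner_13: Bystander: loose open-ended spanner 150 mm long, lying flat; origin on the table under its middle.
- soapstone: Bystander: loose soapstone stick in a holder, 100 x 13 x 7 mm, lying flat; origin on the table under its middle.
Not all that is in view belongs to the job. What is shaped like the jig but green is not meant.

How it is judged (in metres and radians):
On the way:
1. the gauge is held with its blade lifted clear out of the stand (height (world z) of blade_tip above 0.1 m and contact force between the fingers and gauge above 1 N), for 0.2 s.
At the end, for the whole second after the job is handed in: The gripped (over 2 N) gauge is still, within 0.15 rad of upright, its blade tip 20 mm or more below the plates' tops, off the base and within 35 mm of mid length; it presses each plate with over 1 N, and the sprung plate is pushed back less than 2 mm (contact force between blade and plate_a above 1 N and contact force between blade and plate_b above 1 N and value of joint plate_b below 0.002 m and z of blade_tip in the frame of jig between 0.0115 and 0.07 m and x of blade_tip in the frame of jig between -0.035 and 0.035 m and y of blade_tip in the frame of jig between -0.002 and 0.01 m and angle between gauge_handle's own z axis and vertical below 0.15 rad and contact force between the fingers and gauge above 2 N and linear speed of gauge below 0.01 m/s and contact force between gauge and stand below 0.05 N); the arm keeps its last pose, push and grip.
It fails at once if the plates are forced apart: the sprung plate is pushed back by more than 3 mm (value of joint plate_b above 0.003 m).
It fails at once if the bolt is moved by more than 20 mm (distance of bolt_1 from where it was at the start of the episode above 0.02 m).
It fails at once if the spanner is moved by more than 20 mm (distance of spanner_13 from where it was at the start of the episode above 0.02 m).
It fails at once if the soapstone is moved by more than 20 mm (distance of soapstone from where it was at the start of the episode above 0.02 m).
It also fails if it takes over 48 s, if anything falls off the work surface, if the arm or the gripper's body presses on something with over 40 N, if the wrist force passes 120 N, or if a joint passes its speed limit or range.

## Working session

There is one attempt and no reset: what is moved stays moved. The work goes in short steps, Python scripts to look and compute and a tool call to move; the robot and the scene stay as the last step left them, time stands still between calls to the robot, and variables do not carry over. Pictures are saved under pics/ and viewed, at most 10 in all, crops included, and the job is handed in when it is done.

Besides the shell and the picture viewer there is one more tool, called after "Emit:" as name(argument=value, ...) on one line, values as JSON. drive_tool: Moves the arm, as the interface text tells. Its arguments: {"type":"object","properties":{"rows":{"type":"array"}},"required":["rows"]}

```bash
mkdir -p pics; cat > h.py <<'E'
import numpy as np, cv2
from station import *
def P(name,d,u,v,s=None,cp=None):
    cp=cp or camera_params(name);K=np.array(cp["intrinsics"])
    c=np.array([(u-K[0,2])/K[0,0]*d,(v-K[1,2])/K[1,1]*d,d])
    if name=="wrist":
        T=np.array(cp["tool_from_camera"]);p=T[:3,:3]@c+T[:3,3]
        return np.array(s["ee_rot"]).reshape(3,3)@p+np.array(s["tcp_pos"])
    return np.array(cp["R"]).T@(c-np.array(cp["t"]))
def cloud(name,depth,s=None):
    v,u=np.mgrid[:480,:640];cp=camera_params(name);K=np.array(cp["intrinsics"])
    c=np.stack([(u-K[0,2])/K[0,0]*depth,(v-K[1,2])/K[1,1]*depth,depth],-1)
    if name=="wrist":
        T=np.array(cp["tool_from_camera"]);p=c@T[:3,:3].T+T[:3,3]
        return p@np.array(s["ee_rot"]).reshape(3,3).T+np.array(s["tcp_pos"])
    return (c-np.array(cp["t"]))@np.array(cp["R"])
E
python3 - <<'E'
from h import *
s=sense();print(s)
for n in("top","side","wrist"):
    p,d=capture(n);cv2.imwrite(f"pics/{n}0.png",p[...,::-1]);np.save(f"pics/{n}0.npy",d)
    print(n,(d>0).mean(),camera_params(n))
E
```

```text
{'time_s': 0.0, 'joints': array([ 8.91870130e+01,  2.20903645e+01,  3.77450900e-01, -2.78418034e-02,
       -6.84103867e+01, -1.48164665e+01]), 'joint_velocities': array([-0.02555307,  0.00760668,  0.0151668 ,  0.03831108, -0.02916815,
       -0.15063453]), 'effort': array([-5.59770751e-05, -3.90669858e+01,  1.87403512e+01,  4.21979383e+00,
        1.09448718e-02, -1.98202406e-04]), 'tcp_pos': array([0.16819407, 0.60122797, 0.18805093]), 'ee_rot': array([[ 9.62975908e-01, -2.69587033e-01, -4.82327971e-04],
       [-2.69587441e-01, -9.62973525e-01, -2.14532697e-03],
       [ 1.13883267e-04,  2.19592775e-03, -9.99997582e-01]]), 'wrist_force': array([-0.27208403, -0.27403414,  0.18551435]), 'moment': array([-0.00492064,  0.02347348,  0.02926278]), 'gripper_force': 0.0, 'gripper_width': 0.9991050606291006}
top 0.9961979166666667 {'intrinsics': array([[606.85217907,   0.        , 311.27439749],
       [  0.        , 606.85217907, 245.14248017],
       [  0.        ,   0.        ,   1.        ]]), 'R': array([[ 0.01868047, -0.99948473,  0.02610209],
       [-0.99715216, -0.02053201, -0.072
[... 359 characters left out ...]
   [-0.03659733,  0.64295124, -0.76503225],
       [ 0.02201026, -0.76484078, -0.64384325]]), 't': array([0.45166721, 0.06993907, 1.05329864])}
wrist 0.9959016927083333 {'intrinsics': array([[414.20206497,   0.        , 320.83718355],
       [  0.        , 414.20206497, 234.8744664 ],
       [  0.        ,   0.        ,   1.        ]]), 'tool_from_camera': array([[-8.47072316e-04, -9.61035498e-01, -2.76423686e-01,
         7.63525176e-02],
       [ 9.99999286e-01, -5.80958812e-04, -1.04459091e-03,
        -5.26231459e-04],
       [ 8.43298167e-04, -2.76424374e-01,  9.61035303e-01,
        -1.94234618e-01],
       [ 0.00000000e+00,  0.00000000e+00,  0.00000000e+00,
         1.00000000e+00]])}
```

View pics/top0.png

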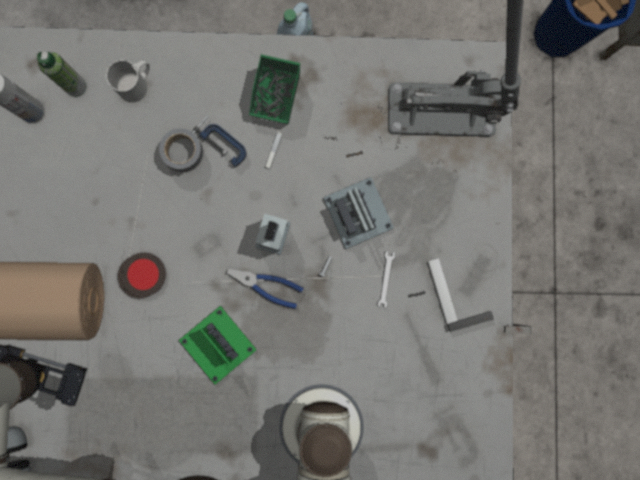

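View pics/side0.png

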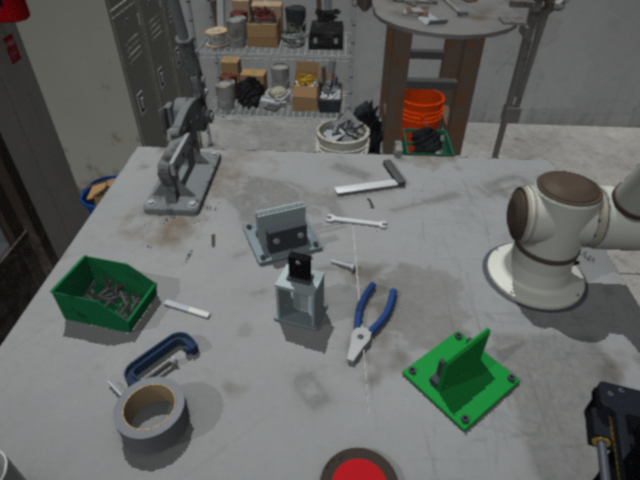

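The top view shows the gauge in its stand at (272,230) and the grey jig at (357,213). Things that could be mistaken for them are the green jig (217,343), the green bin (273,90) and the bench press (445,105). In the side view the gauge handle is at (300,266) and the grey jig at (283,232). By the description I choose the grey jig and the black handle in the grey stand.

```bash
python3 - <<'E'
from h import *
for n,boxes in {"top":[(245,200,300,260),(315,170,400,255)],"side":[(260,240,340,340),(235,190,335,270)]}.items():
    d=np.load(f"pics/{n}0.npy");X=cloud(n,d);img=cv2.imread(f"pics/{n}0.png")
    for nm,b in zip(("gauge","jig"),boxes):
        x=X[b[1]:b[3],b[0]:b[2]].reshape(-1,3);c=img[b[1]:b[3],b[0]:b[2]].reshape(-1,3)
        for lo,hi in ([(.13,.18),(.085,.104)] if nm=="gauge" else [(.08,.1),(.05,.075),(.006,.014)]):
            q=x[(x[:,2]>lo)&(x[:,2]<hi)]
            if len(q)<5: print(n,nm,lo,len(q));continue
            r=cv2.minAreaRect((q[:,:2]*1000).astype(np.float32))
            print(n,nm,lo,len(q),np.median(q,0).round(4),[np.round(z,1) for z in r])
img=cv2.imread("pics/top0.png")[165:265,240:400]
cv2.imwrite("pics/crop1.png",cv2.resize(img,(800,500),interpolation=cv2.INTER_CUBIC))
E
```

```text
top gauge 0.13 123 [0.4933 0.136  0.151 ] [array([494.4, 137. ]), array([17.9, 39.8]), np.float64(75.9)]
top gauge 0.085 592 [0.4928 0.1359 0.0959] [array([494.6, 137.1]), array([60.2, 76.3]), np.float64(74.4)]
top jig 0.08 311 [ 0.5565 -0.0858  0.0881] [array([556.2, -85.2]), array([109.8,  22.9]), np.float64(24.4)]
top jig 0.05 512 [ 0.5448 -0.0583  0.0667] [array([550.7, -73.4]), array([109.5,  82.8]), np.float64(24.6)]
top jig 0.006 1499 [ 0.5602 -0.0992  0.0095] [array([559.9, -83.9]), array([224., 222.]), np.float64(1.3)]
side gauge 0.13 331 [0.4943 0.1426 0.1476] [array([495.3, 138.8]), array([18.2, 40.6]), np.float64(74.7)]
side gauge 0.085 830 [0.4911 0.1515 0.0961] [array([495.5, 138. ]), array([62.6, 78.3]), np.float64(75.3)]
side jig 0.08 490 [ 0.555  -0.0812  0.0876] [array([519.4,  -2.2]), array([110.6, 209.8]), np.float64(24.3)]
side jig 0.05 907 [ 0.546  -0.0547  0.0658] [array([549.1, -56.4]), array([110.6,  60.4]), np.float64(15.9)]
side jig 0.006 982 [ 0.5707 -0.0489  0.0099] [array([538.5, -85.2]), array([219.1, 173.7]), np.float64(5.2)]
```

View pics/crop1.png

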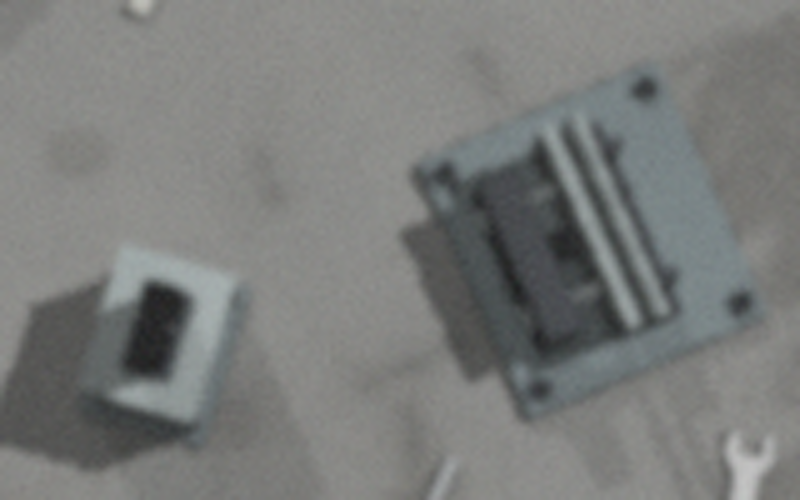

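The crop confirms it: the black handle in the grey stand is at about (160,330) in the crop. The grey jig's plates run from (565,125) to (650,315), with the dark block on their left, which is world +y. I'll swing clear of the paper roll first, then go above the gauge.

Emit:
drive_tool(rows=[{"tx": 0.9, "ty": 3.2, "tz": -0.7}, {"tx": 0.9, "ty": 3.2, "tz": -0.7}, {"tx": 0.9, "ty": 3.2, "tz": -0.7}, {"tx": 0.9, "ty": 3.2, "tz": -0.7}, {"tx": 0.9, "ty": 3.2, "tz": -0.7}, {"tx": 0.9, "ty": 3.2, "tz": -0.7}])

```text
invalid input at $.rows[0]: expected keys tx, ty, tz, ax, ay, az, claw
```

Emit:
drive_tool(rows=[{"tx": 3.0, "ty": 1.3}, {"tx": 3.0, "ty": 1.3}, {"tx": 3.0, "ty": 1.3}, {"tx": 3.0, "ty": 1.3}, {"tx": 3.0, "ty": 1.3}, {"tx": 3.0, "ty": 1.3}, {"tx": 3.0, "ty": 1.3}, {"tx": 3.0, "ty": 1.3}, {"tx": 3.0, "ty": 1.3}, {"tx": 3.0, "ty": 1.3}])

```text
invalid input at $.rows[0]: expected keys tx, ty, tz, ax, ay, az, claw
```

Emit:
drive_tool(rows=[{"tx": 2.8, "ty": 1.2}, {"tx": 2.8, "ty": 1.2}, {"tx": 2.8, "ty": 1.2}, {"tx": 0, "ty": 0}, {"tx": 0, "ty": 0}])

```text
invalid input at $.rows[0]: expected keys tx, ty, tz, ax, ay, az, claw
```

```bash
cat > look.py <<'E'
import sys
from h import *
s=sense();p,d=capture("wrist");n=sys.argv[1]
cv2.imwrite(f"pics/{n}.png",p[...,::-1]);np.save(f"pics/{n}.npy",d);np.savez(f"pics/{n}_s.npz",tcp_pos=s["tcp_pos"],ee_rot=s["ee_rot"])
print(s["time_s"],s["tcp_pos"],s["ee_rot"],s["wrist_force"],s["gripper_width"])
X=cloud("wrist",d,s).reshape(-1,3);ok=d.reshape(-1)>0
for lo,hi in eval(sys.argv[2]):
    q=X[ok&(X[:,2]>lo)&(X[:,2]<hi)]
    if len(q)<5: print(lo,len(q));continue
    r=cv2.minAreaRect((q[:,:2]*1000).astype(np.float32));print(lo,len(q),np.median(q,0).round(4),[np.round(z,1) for z in r])
E
python3 look.py w1 "[(.14,.165),(.09,.1)]"
```

```text
0.15 [0.16823866 0.60139774 0.18830941] [[ 9.62976342e-01 -2.69585653e-01 -3.74562220e-04]
 [-2.69585900e-01 -9.62974941e-01 -1.64507246e-03]
 [ 8.27939010e-05  1.68514255e-03 -9.99998577e-01]] [-1.13726214 -0.28279187 -0.92807071] 1.0062645362191713
0.14 13455 [0.2436 0.6628 0.1557] [array([241.4, 675.7]), array([ 36.1, 220.9]), np.float64(6.0)]
0.09 0
```

View pics/w1.png

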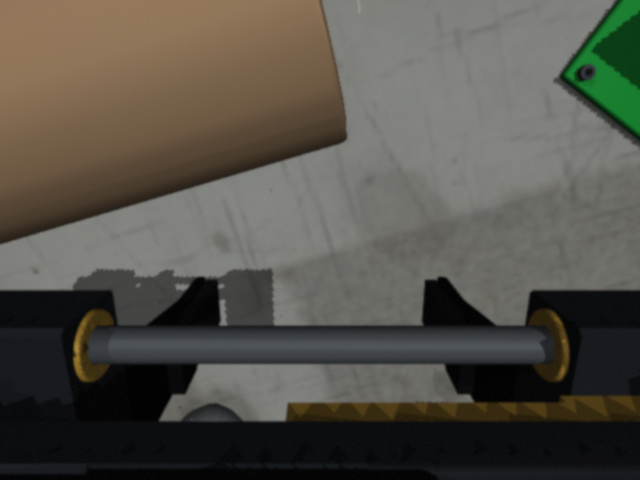

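The moves were refused because every row needs all seven keys, so the arm hasn't moved. The wrist view shows the paper roll's end near (345,140), just ahead of the gripper, so the sideways start is right.

Emit:
drive_tool(rows=[{"tx": 0.9, "ty": 3.2, "tz": -0.7, "ax": 0, "ay": 0, "az": 0, "claw": 8.7}, {"tx": 0.9, "ty": 3.2, "tz": -0.7, "ax": 0, "ay": 0, "az": 0, "claw": 8.7}, {"tx": 0.9, "ty": 3.2, "tz": -0.7, "ax": 0, "ay": 0, "az": 0, "claw": 8.7}, {"tx": 0.9, "ty": 3.2, "tz": -0.7, "ax": 0, "ay": 0, "az": 0, "claw": 8.7}, {"tx": 0.9, "ty": 3.2, "tz": -0.7, "ax": 0, "ay": 0, "az": 0, "claw": 8.7}, {"tx": 0.9, "ty": 3.2, "tz": -0.7, "ax": 0, "ay": 0, "az": 0, "claw": 8.7}])

```text
time_s: 0.7
tcp_pos: [0.1686, 0.4006, 0.2311]
ee_rot: [[0.963, -0.269, -0.0], [-0.269, -0.963, -0.001], [0.0, 0.001, -1.0]]
wrist_force: [-0.3, -0.5, 1.8]
gripper_width: 0.998
gripper_force: 0.0
```

Emit:
drive_tool(rows=[{"tx": 3, "ty": 1.3, "tz": 0, "ax": 0, "ay": 0, "az": 0, "claw": 8.7}, {"tx": 3, "ty": 1.3, "tz": 0, "ax": 0, "ay": 0, "az": 0, "claw": 8.7}, {"tx": 3, "ty": 1.3, "tz": 0, "ax": 0, "ay": 0, "az": 0, "claw": 8.7}, {"tx": 3, "ty": 1.3, "tz": 0, "ax": 0, "ay": 0, "az": 0, "claw": 8.7}, {"tx": 3, "ty": 1.3, "tz": 0, "ax": 0, "ay": 0, "az": 0, "claw": 8.7}, {"tx": 3, "ty": 1.3, "tz": 0, "ax": 0, "ay": 0, "az": 0, "claw": 8.7}, {"tx": 3, "ty": 1.3, "tz": 0, "ax": 0, "ay": 0, "az": 0, "claw": 8.7}, {"tx": 3, "ty": 1.3, "tz": 0, "ax": 0, "ay": 0, "az": 0, "claw": 8.7}, {"tx": 3, "ty": 1.3, "tz": 0, "ax": 0, "ay": 0, "az": 0, "claw": 8.7}, {"tx": 3, "ty": 1.3, "tz": 0, "ax": 0, "ay": 0, "az": 0, "claw": 8.7}])

```text
time_s: 1.53
tcp_pos: [0.4235, 0.195, 0.2312]
ee_rot: [[0.963, -0.269, 0.0], [-0.269, -0.963, 0.0], [0.0, -0.0, -1.0]]
wrist_force: [-0.1, 0.4, 0.7]
gripper_width: 1.003
gripper_force: 0.0
```

Emit:
drive_tool(rows=[{"tx": 2.8, "ty": 1.2, "tz": 0, "ax": 0, "ay": 0, "az": 0, "claw": 8.7}, {"tx": 2.8, "ty": 1.2, "tz": 0, "ax": 0, "ay": 0, "az": 0, "claw": 8.7}, {"tx": 2.8, "ty": 1.2, "tz": 0, "ax": 0, "ay": 0, "az": 0, "claw": 8.7}, {"tx": 0, "ty": 0, "tz": 0, "ax": 0, "ay": 0, "az": 0, "claw": 8.7}, {"tx": 0, "ty": 0, "tz": 0, "ax": 0, "ay": 0, "az": 0, "claw": 8.7}, {"tx": 0, "ty": 0, "tz": 0, "ax": 0, "ay": 0, "az": 0, "claw": 8.7}])

```text
time_s: 2.03
tcp_pos: [0.4933, 0.1389, 0.2308]
ee_rot: [[0.963, -0.27, -0.001], [-0.27, -0.963, -0.0], [-0.001, 0.0, -1.0]]
wrist_force: [0.4, 0.3, 0.1]
gripper_width: 1.0
gripper_force: 0.0
```

```bash
python3 look.py w2 "[(.14,.165),(.09,.1)]"
```

```text
2.0333 [0.49331542 0.13894233 0.23080547] [[ 9.62876249e-01 -2.69941741e-01 -8.85930455e-04]
 [-2.69942034e-01 -9.62876548e-01 -2.27504840e-04]
 [-7.91628606e-04  4.58208876e-04 -9.99999582e-01]] [0.35384648 0.26334265 0.13231966] 1.0003789494392006
0.14 1366 [0.4985 0.1373 0.1504] [array([497.2, 137.5]), array([17.6, 39.8]), np.float64(73.9)]
0.09 4821 [0.5044 0.1323 0.0946] [array([524.6,  40.2]), array([100.6, 291. ]), np.float64(14.2)]
```

View pics/w2.png

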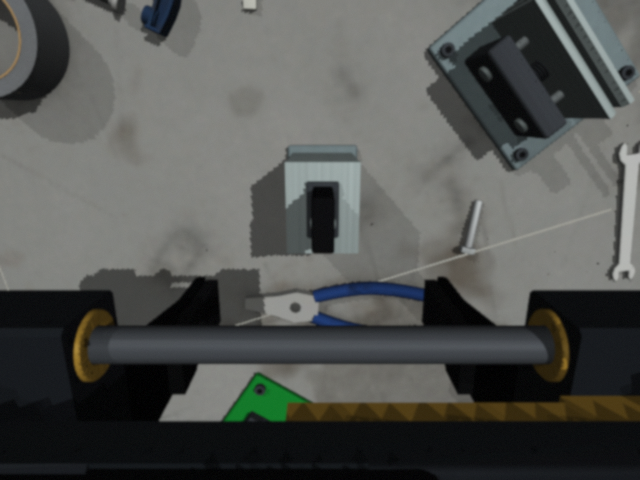

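The wrist view shows the handle at (322,218), inside the stand's top plate and lined up with the fingers. The jig is at the upper right, about (560,70). Next: descend and close.

Emit:
drive_tool(rows=[{"tx": 0.3, "ty": 0.1, "tz": 2.5, "ax": 0, "ay": 0, "az": 0, "claw": 8.7}, {"tx": 0, "ty": 0, "tz": 2.5, "ax": 0, "ay": 0, "az": 0, "claw": 8.7}, {"tx": 0, "ty": 0, "tz": 2.5, "ax": 0, "ay": 0, "az": 0, "claw": 8.7}, {"tx": 0, "ty": 0, "tz": 2.4, "ax": 0, "ay": 0, "az": 0, "claw": 8.7}, {"tx": 0, "ty": 0, "tz": 1.2, "ax": 0, "ay": 0, "az": 0, "claw": 8.7}, {"tx": 0, "ty": 0, "tz": 0.8, "ax": 0, "ay": 0, "az": 0, "claw": 8.7}, {"tx": 0, "ty": 0, "tz": 0, "ax": 0, "ay": 0, "az": 0, "claw": 8.7}, {"tx": 0, "ty": 0, "tz": 0, "ax": 0, "ay": 0, "az": 0, "claw": 4}, {"tx": 0, "ty": 0, "tz": 0, "ax": 0, "ay": 0, "az": 0, "claw": 1}, {"tx": 0, "ty": 0, "tz": 0, "ax": 0, "ay": 0, "az": 0, "claw": 0}])

```text
time_s: 2.92
tcp_pos: [0.497, 0.138, 0.1135]
ee_rot: [[0.963, -0.269, 0.002], [-0.269, -0.963, 0.001], [0.002, -0.002, -1.0]]
wrist_force: [0.8, 0.0, -0.2]
gripper_width: 0.855
gripper_force: 0.0
```

Emit:
drive_tool(rows=[{"tx": 0, "ty": 0, "tz": 0, "ax": 0, "ay": 0, "az": 0, "claw": 0}, {"tx": 0, "ty": 0, "tz": 0, "ax": 0, "ay": 0, "az": 0, "claw": 0}, {"tx": 0, "ty": 0, "tz": 0, "ax": 0, "ay": 0, "az": 0, "claw": 0}, {"tx": 0, "ty": 0, "tz": 0, "ax": 0, "ay": 0, "az": 0, "claw": 0}, {"tx": 0, "ty": 0, "tz": 0, "ax": 0, "ay": 0, "az": 0, "claw": 0}, {"tx": 0, "ty": 0, "tz": 0, "ax": 0, "ay": 0, "az": 0, "claw": 0}])

```text
time_s: 3.42
tcp_pos: [0.4963, 0.1373, 0.1122]
ee_rot: [[0.963, -0.27, -0.0], [-0.27, -0.963, -0.0], [-0.0, 0.0, -1.0]]
wrist_force: [-0.3, -0.6, 0.3]
gripper_width: 0.402
gripper_force: 0.0
```

Emit:
drive_tool(rows=[{"tx": 0, "ty": 0, "tz": 0, "ax": 0, "ay": 0, "az": 0, "claw": 0}, {"tx": 0, "ty": 0, "tz": 0, "ax": 0, "ay": 0, "az": 0, "claw": 0}, {"tx": 0, "ty": 0, "tz": 0, "ax": 0, "ay": 0, "az": 0, "claw": 0}, {"tx": 0, "ty": 0, "tz": 0, "ax": 0, "ay": 0, "az": 0, "claw": 0}, {"tx": 0, "ty": 0, "tz": 0, "ax": 0, "ay": 0, "az": 0, "claw": 0}, {"tx": 0, "ty": 0, "tz": 0, "ax": 0, "ay": 0, "az": 0, "claw": 0}])

```text
time_s: 3.92
tcp_pos: [0.4963, 0.1372, 0.1121]
ee_rot: [[0.963, -0.269, -0.0], [-0.269, -0.963, -0.0], [-0.0, 0.0, -1.0]]
wrist_force: [-0.6, 0.6, -0.4]
gripper_width: 0.178
gripper_force: 30.0
```

Emit:
drive_tool(rows=[{"tx": 0, "ty": 0, "tz": -0.5, "ax": 0, "ay": 0, "az": 0, "claw": 0}, {"tx": 0, "ty": 0, "tz": -1, "ax": 0, "ay": 0, "az": 0, "claw": 0}, {"tx": 0, "ty": 0, "tz": -1.5, "ax": 0, "ay": 0, "az": 0, "claw": 0}, {"tx": 0, "ty": 0, "tz": -2, "ax": 0, "ay": 0, "az": 0, "claw": 0}, {"tx": 0, "ty": 0, "tz": -2, "ax": 0, "ay": 0, "az": 0, "claw": 0}, {"tx": 0, "ty": 0, "tz": -2, "ax": 0, "ay": 0, "az": 0, "claw": 0}, {"tx": 0, "ty": 0, "tz": -2, "ax": 0, "ay": 0, "az": 0, "claw": 0}, {"tx": 0, "ty": 0, "tz": -1, "ax": 0, "ay": 0, "az": 0, "claw": 0}, {"tx": 0, "ty": 0, "tz": 0, "ax": 0, "ay": 0, "az": 0, "claw": 0}, {"tx": 0, "ty": 0, "tz": 0, "ax": 0, "ay": 0, "az": 0, "claw": 0}])

```text
time_s: 4.75
tcp_pos: [0.496, 0.1374, 0.2321]
ee_rot: [[0.963, -0.27, -0.0], [-0.27, -0.963, 0.001], [-0.0, -0.001, -1.0]]
wrist_force: [-0.8, 0.6, -2.2]
gripper_width: 0.179
gripper_force: 30.0
```

Emit:
drive_tool(rows=[{"tx": 0, "ty": 0, "tz": 0, "ax": 0, "ay": 0, "az": 0, "claw": 0}, {"tx": 0, "ty": 0, "tz": 0, "ax": 0, "ay": 0, "az": -0.12, "claw": 0}, {"tx": 0, "ty": 0, "tz": 0, "ax": 0, "ay": 0, "az": -0.12, "claw": 0}, {"tx": 0, "ty": 0, "tz": 0, "ax": 0, "ay": 0, "az": -0.12, "claw": 0}, {"tx": 0, "ty": 0, "tz": 0, "ax": 0, "ay": 0, "az": -0.12, "claw": 0}, {"tx": 0, "ty": 0, "tz": 0, "ax": 0, "ay": 0, "az": -0.12, "claw": 0}, {"tx": 0, "ty": 0, "tz": 0, "ax": 0, "ay": 0, "az": -0.1, "claw": 0}, {"tx": 0, "ty": 0, "tz": 0, "ax": 0, "ay": 0, "az": 0, "claw": 0}, {"tx": 0, "ty": 0, "tz": 0, "ax": 0, "ay": 0, "az": 0, "claw": 0}])

```text
time_s: 5.5
tcp_pos: [0.4957, 0.1371, 0.2309]
ee_rot: [[0.911, 0.412, -0.002], [0.412, -0.911, -0.001], [-0.003, 0.0, -1.0]]
wrist_force: [-0.8, 0.3, -1.5]
gripper_width: 0.178
gripper_force: 30.0
```

Emit:
drive_tool(rows=[{"tx": -0.2, "ty": 1.3, "tz": 0, "ax": 0, "ay": 0, "az": 0, "claw": 0}, {"tx": -0.4, "ty": 2.6, "tz": 0, "ax": 0, "ay": 0, "az": 0, "claw": 0}, {"tx": -0.5, "ty": 3, "tz": 0, "ax": 0, "ay": 0, "az": 0, "claw": 0}, {"tx": -0.5, "ty": 3, "tz": 0, "ax": 0, "ay": 0, "az": 0, "claw": 0}, {"tx": -0.5, "ty": 3, "tz": 0, "ax": 0, "ay": 0, "az": 0, "claw": 0}, {"tx": -0.5, "ty": 3, "tz": 0, "ax": 0, "ay": 0, "az": 0, "claw": 0}, {"tx": -0.4, "ty": 3, "tz": 0, "ax": 0, "ay": 0, "az": 0, "claw": 0}, {"tx": -0.3, "ty": 2.6, "tz": 0, "ax": 0, "ay": 0, "az": 0, "claw": 0}, {"tx": -0.2, "ty": 1.3, "tz": 0, "ax": 0, "ay": 0, "az": 0, "claw": 0}, {"tx": 0, "ty": 0, "tz": 0, "ax": 0, "ay": 0, "az": 0, "claw": 0}])

```text
time_s: 6.33
tcp_pos: [0.5591, -0.087, 0.2311]
ee_rot: [[0.912, 0.41, -0.002], [0.41, -0.912, -0.001], [-0.002, -0.0, -1.0]]
wrist_force: [-0.2, 0.4, -1.5]
gripper_width: 0.18
gripper_force: 30.0
```

Emit:
drive_tool(rows=[{"tx": 0, "ty": 0, "tz": 0, "ax": 0, "ay": 0, "az": 0, "claw": 0}, {"tx": 0, "ty": 0, "tz": 0, "ax": 0, "ay": 0, "az": 0, "claw": 0}, {"tx": 0, "ty": 0, "tz": 0, "ax": 0, "ay": 0, "az": 0, "claw": 0}, {"tx": 0, "ty": 0, "tz": 0, "ax": 0, "ay": 0, "az": 0, "claw": 0}])

```text
time_s: 6.67
tcp_pos: [0.5588, -0.0837, 0.2323]
ee_rot: [[0.91, 0.415, 0.0], [0.415, -0.91, 0.0], [0.0, -0.0, -1.0]]
wrist_force: [0.0, 0.5, -1.9]
gripper_width: 0.182
gripper_force: 30.0
```

```bash
python3 look.py w3 "[(.084,.096),(.05,.072)]"; python3 - <<'E'
import cv2
i=cv2.imread("pics/w3.png");cv2.imwrite("pics/w3c.png",cv2.resize(i[40:340,120:520],(800,600),interpolation=cv2.INTER_CUBIC))
E
```

```text
6.6667 [ 0.55879656 -0.08367455  0.23228964] [[ 9.09633070e-01  4.15412628e-01  1.60035493e-04]
 [ 4.15412609e-01 -9.09633083e-01  1.38020840e-04]
 [ 2.02909179e-04 -5.90675591e-05 -9.99999978e-01]] [ 0.04037963  0.47906916 -1.91609739] 0.1821767711716784
0.084 8150 [0.5119 0.1266 0.0942] [array([528.3,  37.3]), array([ 96.6, 272.6]), np.float64(17.4)]
0.05 4148 [ 0.5387 -0.0442  0.0677] [array([526. ,  28.9]), array([105.6, 301. ]), np.float64(17.6)]
```

View pics/w3c.png

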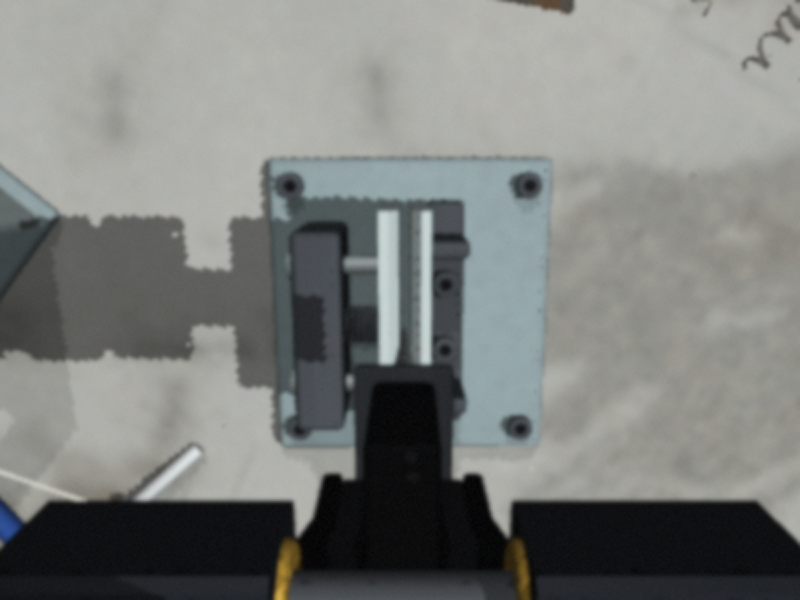

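The crop shows the gap between the bright plate tops at about (405,290) and the flange centred at (404,420), so they're nearly in line. I'll compute the offset in tool axes.

```bash
python3 - <<'E'
from h import *
d=np.load("pics/w3.npy");s=np.load("pics/w3_s.npz");X=cloud("wrist",d,s)
L=(X-s["tcp_pos"])@s["ee_rot"]
g=cv2.cvtColor(cv2.imread("pics/w3.png"),cv2.COLOR_BGR2GRAY)
for v in (155,170,185,200,215):
    print(v,g[v,300:345].tolist() if v in(170,200) else '')
    m=(X[v,295:350,2]>.083)&(X[v,295:350,2]<.096);u=np.where(m)[0]+295
    y=L[v,u,1]*1000;print(u.min(),u.max(),np.round([y.min(),y.max(),L[v,u,0].mean()*1000],1),X[v,u,2].mean().round(4), [k for k in range(u.min(),u.max()) if k not in u])
# extents of plates and base along tool x,y
q=L[(X[...,2]>.084)&(X[...,2]<.096)&(abs(L[...,1])<.03)];print("plates",q.min(0)*1000,q.max(0)*1000)
q=L[(X[...,2]>.006)&(X[...,2]<.014)&(abs(L[...,1])<.1)&(abs(L[...,0])<.1)];print("base",np.percentile(q,[1,99],axis=0)*1000)
q=L[(X[...,2]>.19)&(X[...,2]<.235)&(abs(L[...,1])<.02)];print("flange",q.min(0)*1000,q.max(0)*1000)
E
```

```text
155 
309 334 [-9.8 10.3 46.3] 0.0878 [319, 320, 321, 322, 323, 324]
170 [145, 145, 145, 145, 144, 145, 144, 147, 160, 184, 201, 207, 208, 204, 198, 194, 191, 186, 168, 133, 99, 87, 87, 84, 82, 88, 100, 107, 110, 124, 155, 188, 202, 205, 193, 154, 103, 71, 64, 64, 62, 64, 63, 65, 64]
309 334 [-9.9 10.4 34.3] 0.0879 [319, 320, 321, 322, 323, 324, 325]
185 
309 334 [-10.   10.5  21.9] 0.0875 [310, 319, 320, 321, 322, 323, 324]
200 [42, 46, 45, 46, 44, 45, 45, 51, 82, 139, 182, 202, 207, 205, 199, 196, 194, 190, 179, 141, 101, 88, 87, 86, 83, 89, 104, 110, 111, 132, 167, 195, 206, 206, 191, 152, 101, 73, 71, 70, 68, 69, 70, 69, 70]
309 334 [-10.1  10.6   9.4] 0.0877 [319, 320, 321, 322, 323, 324]
215 
309 334 [-10.2  10.7  -3.2] 0.0881 [318, 319, 320, 321, 322, 323, 324, 325]
plates [ -9.06753302 -10.26355119 141.08476275] [ 54.35899577  11.13928428 148.29695054]
base [[-72.66366703 -65.66240016 219.40202477]
 [ 73.68790203  71.66507645 225.8543691 ]]
flange [ -7.11983981 -13.10927295  -2.67885546] [23.95831226 12.91266498 15.90842532]
```

Aligned to within 1 mm. Next: descend to just above the earliest seating depth and take a force baseline.

Emit:
drive_tool(rows=[{"tx": 0, "ty": 0, "tz": 1, "ax": 0, "ay": 0, "az": 0, "claw": 0}, {"tx": 0, "ty": 0, "tz": 1, "ax": 0, "ay": 0, "az": 0, "claw": 0}, {"tx": 0, "ty": 0, "tz": 1, "ax": 0, "ay": 0, "az": 0, "claw": 0}, {"tx": 0, "ty": 0, "tz": 0.8, "ax": 0, "ay": 0, "az": 0, "claw": 0}, {"tx": 0, "ty": 0, "tz": 0.8, "ax": 0, "ay": 0, "az": 0, "claw": 0}, {"tx": 0, "ty": 0, "tz": 0.8, "ax": 0, "ay": 0, "az": 0, "claw": 0}, {"tx": 0, "ty": 0, "tz": 0.8, "ax": 0, "ay": 0, "az": 0, "claw": 0}, {"tx": 0, "ty": 0, "tz": 0, "ax": 0, "ay": 0, "az": 0, "claw": 0}, {"tx": 0, "ty": 0, "tz": 0, "ax": 0, "ay": 0, "az": 0, "claw": 0}, {"tx": 0, "ty": 0, "tz": 0, "ax": 0, "ay": 0, "az": 0, "claw": 0}])

```text
time_s: 7.55
tcp_pos: [0.5594, -0.0848, 0.1705]
ee_rot: [[0.91, 0.414, 0.001], [0.414, -0.91, -0.0], [0.001, 0.001, -1.0]]
wrist_force: [-0.4, -0.1, -1.1]
gripper_width: 0.177
gripper_force: 30.0
```

Emit:
drive_tool(rows=[{"tx": 0, "ty": 0, "tz": 0, "ax": 0, "ay": 0, "az": 0, "claw": 0}, {"tx": 0, "ty": 0, "tz": 0.2, "ax": 0, "ay": 0, "az": 0, "claw": 0}, {"tx": 0, "ty": 0, "tz": 0, "ax": 0, "ay": 0, "az": 0, "claw": 0}, {"tx": 0, "ty": 0, "tz": 0, "ax": 0, "ay": 0, "az": 0, "claw": 0}])

```text
time_s: 7.88
tcp_pos: [0.5589, -0.0847, 0.1682]
ee_rot: [[0.91, 0.414, 0.0], [0.414, -0.91, 0.0], [0.0, -0.0, -1.0]]
wrist_force: [0.2, -0.2, -2.4]
gripper_width: 0.179
gripper_force: 30.0
```

Emit:
drive_tool(rows=[{"tx": 0, "ty": 0, "tz": 0.1, "ax": 0, "ay": 0, "az": 0, "claw": 0}, {"tx": 0, "ty": 0, "tz": 0.1, "ax": 0, "ay": 0, "az": 0, "claw": 0}, {"tx": 0, "ty": 0, "tz": 0, "ax": 0, "ay": 0, "az": 0, "claw": 0}, {"tx": 0, "ty": 0, "tz": 0, "ax": 0, "ay": 0, "az": 0, "claw": 0}])

```text
time_s: 8.22
tcp_pos: [0.5589, -0.0847, 0.1661]
ee_rot: [[0.91, 0.414, -0.0], [0.414, -0.91, -0.0], [-0.0, -0.0, -1.0]]
wrist_force: [-0.3, 0.1, -2.6]
gripper_width: 0.177
gripper_force: 30.0
```

Emit:
drive_tool(rows=[{"tx": 0, "ty": 0, "tz": 0.1, "ax": 0, "ay": 0, "az": 0, "claw": 0}, {"tx": 0, "ty": 0, "tz": 0.1, "ax": 0, "ay": 0, "az": 0, "claw": 0}, {"tx": 0, "ty": 0, "tz": 0.1, "ax": 0, "ay": 0, "az": 0, "claw": 0}, {"tx": 0, "ty": 0, "tz": 0.1, "ax": 0, "ay": 0, "az": 0, "claw": 0}, {"tx": 0, "ty": 0, "tz": 0, "ax": 0, "ay": 0, "az": 0, "claw": 0}, {"tx": 0, "ty": 0, "tz": 0, "ax": 0, "ay": 0, "az": 0, "claw": 0}])

```text
time_s: 8.72
tcp_pos: [0.5589, -0.0847, 0.162]
ee_rot: [[0.91, 0.414, -0.0], [0.414, -0.91, -0.0], [-0.0, -0.0, -1.0]]
wrist_force: [0.2, 0.5, -2.0]
gripper_width: 0.179
gripper_force: 30.0
```

Emit:
drive_tool(rows=[{"tx": 0, "ty": 0, "tz": 0.1, "ax": 0, "ay": 0, "az": 0, "claw": 0}, {"tx": 0, "ty": 0, "tz": 0.1, "ax": 0, "ay": 0, "az": 0, "claw": 0}, {"tx": 0, "ty": 0, "tz": 0.1, "ax": 0, "ay": 0, "az": 0, "claw": 0}, {"tx": 0, "ty": 0, "tz": 0.1, "ax": 0, "ay": 0, "az": 0, "claw": 0}, {"tx": 0, "ty": 0, "tz": 0, "ax": 0, "ay": 0, "az": 0, "claw": 0}, {"tx": 0, "ty": 0, "tz": 0, "ax": 0, "ay": 0, "az": 0, "claw": 0}])

```text
time_s: 9.22
tcp_pos: [0.5589, -0.0847, 0.1581]
ee_rot: [[0.91, 0.414, -0.0], [0.414, -0.91, -0.0], [-0.0, -0.0, -1.0]]
wrist_force: [-0.1, -0.5, -1.4]
gripper_width: 0.176
gripper_force: 30.0
```

Emit:
drive_tool(rows=[{"tx": 0, "ty": 0, "tz": 0.1, "ax": 0, "ay": 0, "az": 0, "claw": 0}, {"tx": 0, "ty": 0, "tz": 0.1, "ax": 0, "ay": 0, "az": 0, "claw": 0}, {"tx": 0, "ty": 0, "tz": 0.1, "ax": 0, "ay": 0, "az": 0, "claw": 0}, {"tx": 0, "ty": 0, "tz": 0.1, "ax": 0, "ay": 0, "az": 0, "claw": 0}, {"tx": 0, "ty": 0, "tz": 0, "ax": 0, "ay": 0, "az": 0, "claw": 0}, {"tx": 0, "ty": 0, "tz": 0, "ax": 0, "ay": 0, "az": 0, "claw": 0}])

```text
time_s: 9.72
tcp_pos: [0.5589, -0.0847, 0.154]
ee_rot: [[0.91, 0.414, -0.0], [0.414, -0.91, -0.0], [-0.0, -0.0, -1.0]]
wrist_force: [-0.3, -0.1, -1.1]
gripper_width: 0.174
gripper_force: 30.0
```

Emit:
drive_tool(rows=[{"tx": 0, "ty": 0, "tz": 0.1, "ax": 0, "ay": 0, "az": 0, "claw": 0}, {"tx": 0, "ty": 0, "tz": 0.1, "ax": 0, "ay": 0, "az": 0, "claw": 0}, {"tx": 0, "ty": 0, "tz": 0.1, "ax": 0, "ay": 0, "az": 0, "claw": 0}, {"tx": 0, "ty": 0, "tz": 0.1, "ax": 0, "ay": 0, "az": 0, "claw": 0}, {"tx": 0, "ty": 0, "tz": 0, "ax": 0, "ay": 0, "az": 0, "claw": 0}, {"tx": 0, "ty": 0, "tz": 0, "ax": 0, "ay": 0, "az": 0, "claw": 0}])

```text
time_s: 10.22
tcp_pos: [0.5589, -0.0847, 0.15]
ee_rot: [[0.91, 0.414, -0.0], [0.414, -0.91, -0.0], [-0.0, -0.0, -1.0]]
wrist_force: [0.0, 0.1, -0.9]
gripper_width: 0.177
gripper_force: 30.0
```

Emit:
drive_tool(rows=[{"tx": 0, "ty": 0, "tz": 0.1, "ax": 0, "ay": 0, "az": 0, "claw": 0}, {"tx": 0, "ty": 0, "tz": 0.1, "ax": 0, "ay": 0, "az": 0, "claw": 0}, {"tx": 0, "ty": 0, "tz": 0.1, "ax": 0, "ay": 0, "az": 0, "claw": 0}, {"tx": 0, "ty": 0, "tz": 0, "ax": 0, "ay": 0, "az": 0, "claw": 0}, {"tx": 0, "ty": 0, "tz": 0, "ax": 0, "ay": 0, "az": 0, "claw": 0}])

```text
time_s: 10.63
tcp_pos: [0.5589, -0.0847, 0.1471]
ee_rot: [[0.91, 0.414, -0.0], [0.414, -0.91, -0.0], [-0.0, -0.0, -1.0]]
wrist_force: [0.8, 0.4, -2.0]
gripper_width: 0.173
gripper_force: 30.0
```

Emit:
drive_tool(rows=[{"tx": 0, "ty": 0, "tz": 0.1, "ax": 0, "ay": 0, "az": 0, "claw": 0}, {"tx": 0, "ty": 0, "tz": 0.1, "ax": 0, "ay": 0, "az": 0, "claw": 0}, {"tx": 0, "ty": 0, "tz": 0.1, "ax": 0, "ay": 0, "az": 0, "claw": 0}, {"tx": 0, "ty": 0, "tz": 0, "ax": 0, "ay": 0, "az": 0, "claw": 0}, {"tx": 0, "ty": 0, "tz": 0, "ax": 0, "ay": 0, "az": 0, "claw": 0}])

```text
time_s: 11.05
tcp_pos: [0.5588, -0.0847, 0.144]
ee_rot: [[0.91, 0.414, -0.0], [0.414, -0.91, -0.0], [-0.0, -0.0, -1.0]]
wrist_force: [0.6, 0.7, -1.7]
gripper_width: 0.178
gripper_force: 30.0
```

Emit:
drive_tool(rows=[{"tx": 0, "ty": 0, "tz": 0.1, "ax": 0, "ay": 0, "az": 0, "claw": 0}, {"tx": 0, "ty": 0, "tz": 0.1, "ax": 0, "ay": 0, "az": 0, "claw": 0}, {"tx": 0, "ty": 0, "tz": 0.1, "ax": 0, "ay": 0, "az": 0, "claw": 0}, {"tx": 0, "ty": 0, "tz": 0, "ax": 0, "ay": 0, "az": 0, "claw": 0}, {"tx": 0, "ty": 0, "tz": 0, "ax": 0, "ay": 0, "az": 0, "claw": 0}])

```text
time_s: 11.47
tcp_pos: [0.5588, -0.0847, 0.141]
ee_rot: [[0.91, 0.414, -0.0], [0.414, -0.91, -0.0], [-0.0, -0.0, -1.0]]
wrist_force: [0.7, -0.7, -1.9]
gripper_width: 0.18
gripper_force: 30.0
```

```bash
python3 - <<'E'
from h import *
for i in range(3): print(sense()["wrist_force"])
p,d=capture("side");i=p[150:290,220:360,::-1]
q,e=capture("wrist");j=q[90:230,250:390,::-1]
cv2.imwrite("pics/s1.png",cv2.resize(np.hstack([i,j]),(800,400),interpolation=cv2.INTER_CUBIC))
E
```

```text
[ 0.70857483 -0.65351961 -1.94898066]
[ 0.70857483 -0.65351961 -1.94898066]
[ 0.70857483 -0.65351961 -1.94898066]
```

View pics/s1.png

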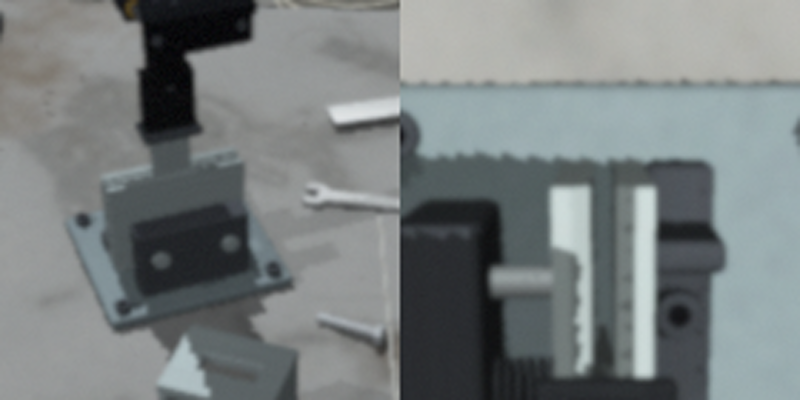

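The blade stands behind the near plate's top edge at about (170,155) left, i.e. inside the gap, and the plates are undisturbed. No drag yet, so keep going down.

Emit:
drive_tool(rows=[{"tx": 0, "ty": 0, "tz": 0.1, "ax": 0, "ay": 0, "az": 0, "claw": 0}, {"tx": 0, "ty": 0, "tz": 0.1, "ax": 0, "ay": 0, "az": 0, "claw": 0}, {"tx": 0, "ty": 0, "tz": 0.1, "ax": 0, "ay": 0, "az": 0, "claw": 0}, {"tx": 0, "ty": 0, "tz": 0, "ax": 0, "ay": 0, "az": 0, "claw": 0}, {"tx": 0, "ty": 0, "tz": 0, "ax": 0, "ay": 0, "az": 0, "claw": 0}])

```text
time_s: 11.98
tcp_pos: [0.5592, -0.0847, 0.1384]
ee_rot: [[0.91, 0.414, 0.001], [0.414, -0.91, -0.0], [0.001, 0.0, -1.0]]
wrist_force: [-0.3, 0.2, 0.4]
gripper_width: 0.177
gripper_force: 30.0
```

Emit:
drive_tool(rows=[{"tx": 0, "ty": 0, "tz": 0.1, "ax": 0, "ay": 0, "az": 0, "claw": 0}, {"tx": 0, "ty": 0, "tz": 0.1, "ax": 0, "ay": 0, "az": 0, "claw": 0}, {"tx": 0, "ty": 0, "tz": 0, "ax": 0, "ay": 0, "az": 0, "claw": 0}, {"tx": 0, "ty": 0, "tz": 0, "ax": 0, "ay": 0, "az": 0, "claw": 0}, {"tx": 0, "ty": 0, "tz": 0, "ax": 0, "ay": 0, "az": 0, "claw": 0}])

```text
time_s: 12.4
tcp_pos: [0.5593, -0.0847, 0.1365]
ee_rot: [[0.91, 0.414, 0.001], [0.414, -0.91, -0.0], [0.001, 0.0, -1.0]]
wrist_force: [0.2, -0.1, 2.7]
gripper_width: 0.178
gripper_force: 30.0
```

Emit:
drive_tool(rows=[{"tx": 0, "ty": 0, "tz": 0.1, "ax": 0, "ay": 0, "az": 0, "claw": 0}, {"tx": 0, "ty": 0, "tz": 0.1, "ax": 0, "ay": 0, "az": 0, "claw": 0}, {"tx": 0, "ty": 0, "tz": 0, "ax": 0, "ay": 0, "az": 0, "claw": 0}, {"tx": 0, "ty": 0, "tz": 0, "ax": 0, "ay": 0, "az": 0, "claw": 0}, {"tx": 0, "ty": 0, "tz": 0, "ax": 0, "ay": 0, "az": 0, "claw": 0}])

```text
time_s: 12.82
tcp_pos: [0.5591, -0.0847, 0.1342]
ee_rot: [[0.91, 0.414, 0.0], [0.414, -0.91, 0.0], [0.0, 0.0, -1.0]]
wrist_force: [0.6, 0.6, 4.1]
gripper_width: 0.174
gripper_force: 30.0
```

Emit:
drive_tool(rows=[{"tx": 0, "ty": 0, "tz": 0, "ax": 0, "ay": 0, "az": 0, "claw": 0}, {"tx": 0, "ty": 0, "tz": 0, "ax": 0, "ay": 0, "az": 0, "claw": 0}, {"tx": 0, "ty": 0, "tz": 0, "ax": 0, "ay": 0, "az": 0, "claw": 0}, {"tx": 0, "ty": 0, "tz": 0, "ax": 0, "ay": 0, "az": 0, "claw": 0}])

```text
time_s: 13.15
tcp_pos: [0.5591, -0.0846, 0.1342]
ee_rot: [[0.91, 0.414, 0.0], [0.414, -0.91, -0.0], [0.0, 0.0, -1.0]]
wrist_force: [-0.6, 0.3, 3.5]
gripper_width: 0.177
gripper_force: 30.0
```

```bash
python3 -c "
from station import *
print(finish_job())"
```

```text
the job is handed in; nothing more can be done
None
```

I handed in the job with the gauge held upright in the middle of the jig's gap. It drags at about 5.5 N, which puts the plate spread at roughly 0.5 mm by the force figures you gave (not measured directly); no pass/fail result came back.

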